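# Set up the dry-bath heater

### The job

Set up the dry-bath heater: first pick up the aluminium tube block by its handle and seat it fully home on the heater's two locating pegs, blue-marked end to blue-marked end, lowering it gently rather than dropping it. Then move the blue-capped sample tube from the grey stand into any one of the block's wells, standing on the bottom of the well. Leave the purple- and red-capped tubes in the stand and the brown bottle as they are.

Things in the scene. Friction and masses are not known exactly. Their poses are not given: they have to be found in the camera images.
- heater: fixed dry-bath heater, a white box 160 (x) x 166 (y) x 50 mm high with a black control panel on its front (-x) face and a dark steel deck on top. Origin: centre of its underside; z up.
- heater_seat (a point): centre of the place for the block, on the deck's top face (50 mm above the worktop, 20 mm behind the housing's centre). Axes as the heater's: the two pegs stand along its y axis. The seated block's origin coincides with it and its y axis with this y.
- heater_thick_peg (a point): foot of the thick steel peg, 50 mm along +y from heater_seat: 14 mm diameter, 19 mm high above the deck, top 4 mm tapered to 10 mm. A flat blue strip lies on the deck just outside it.
- heater_thin_peg (a point): foot of the thin steel peg, 50 mm along -y from heater_seat: 8 mm diameter, 19 mm high above the deck, top 4 mm tapered to 4 mm.
- block: loose aluminium tube block, 0.45 kg, fits one way round. Origin: centre of its underside; z up. Flange 60 (x) x 130 (y) x 8 mm; through holes 17 mm wide at y = +50 (blue-marked end) and 11 mm at y = -50. Body 56 (x) x 76 (y), top at z = 45, with four wells 19 mm wide, 37 deep. Black T handle in the middle: bar 12 (x) x 46 (y), z = 60 to 76 mm.
- block_handle (a point): centre of the block's handle bar, 68 mm above the underside; grip across the bar, along the block's x.
- block_large_hole (a point): centre of the larger flange hole, at the level of the block's underside, 50 mm along the block's +y.
- well0 (a point): centre of the floor of a well of the block, at x = -15.5, y = -24 mm in the block's frame, 8 mm above its underside; any well will do
- well1 (a point): centre of the floor of a well of the block, at x = -15.5, y = +24 mm in the block's frame, 8 mm above its underside; any well will do
- well2 (a point): centre of the floor of a well of the block, at x = +15.5, y = -24 mm in the block's frame, 8 mm above its underside; any well will do
- well3 (a point): centre of the floor of a well of the block, at x = +15.5, y = +24 mm in the block's frame, 8 mm above its underside; any well will do
- tube_stand: fixed grey stand 126 (x) x 44 (y) x 50 mm with three holes 19 mm wide, 42 mm deep, in a row along its x axis at -42, 0 and +42 mm; one tube stands in each, in any order. Origin: centre of its underside.
- tube_blue: sample tube with a blue screw cap, the one to move. 107 mm tall, body 15 mm wide, cap 18.4 mm wide over the top 18 mm. Origin: centre of its bottom end; z along it to the cap.
- tube_purple: sample tube with a purple cap, same size and origin; stays in the stand.
- tube_red: sample tube with a red cap, same size and origin; stays in the stand.
- stain_bottle: brown bottle with a black cap, 45 mm wide, 90 mm tall, behind and to the right of the heater; leave it. Origin: centre of its underside.

How it is judged:
On the way, in this order (a step that is already met when the one before it is completed fails the run):
1. the tube block sits fully home on the heater's pegs, let go (horizontal distance between block and heater_seat below 0.004 m and z of block in the frame of heater_seat between -0.003 and 0.003 m and angle between block's own z axis and vertical below 0.04 rad and distance between block_large_hole and heater_thick_peg below 0.006 m and contact force between the fingers and block below 0.1 N), for 0.2 s.
2. the blue-capped tube stands in a well of the seated block (horizontal distance between block and heater_seat below 0.004 m and z of block in the frame of heater_seat between -0.003 and 0.003 m and angle between block's own z axis and vertical below 0.04 rad and distance between block_large_hole and heater_thick_peg below 0.006 m and (horizontal distance between tube_blue and well0 below 0.006 m or horizontal distance between tube_blue and well1 below 0.006 m or horizontal distance between tube_blue and well2 below 0.006 m or horizontal distance between tube_blue and well3 below 0.006 m) and z of tube_blue in the frame of block between 0.004 and 0.012 m and angle between tube_blue's own z axis and vertical below 0.15 rad), for 0.2 s.
At the end, for the whole second after the job is handed in: Block flat on the deck (within 3 mm, 0.04 rad), origin within 4 mm of heater_seat, larger hole within 6 mm of the thick peg; blue tube on the floor of a well (bottom 4-12 mm above block underside, 6 mm of its centre, tilt < 0.15 rad); both still; other tubes within 12 mm, bottle 30 mm of start (all of step 2 and linear speed of each of block, tube_blue below 0.02 m/s and distance of each of tube_purple, tube_red from where it was at the start of the episode below 0.012 m and distance of stain_bottle from where it was at the start of the episode below 0.03 m); the robot touches nothing.
It fails at once if the block is dropped or slammed onto the heater (faster than 0.35 m/s within the last 18 mm over the seat) (horizontal distance between block and heater_seat below 0.03 m and z of block in the frame of heater_seat below 0.018 m and linear speed of block above 0.35 m/s).
It fails at once if the purple- or red-capped tube is moved by more than 30 mm (distance of any of tube_purple, tube_red from where it was at the start of the episode above 0.03 m).
It fails at once if the brown bottle is knocked over (angle between stain_bottle's own z axis and vertical above 0.5 rad).
It also fails if it takes over 61 s, if anything falls off the work surface, if the arm or the gripper's body presses on something with over 40 N, if the wrist force passes 120 N, or if a joint passes its speed limit or range.

### The arm

A 6-joint arm with a two-finger parallel gripper is mounted at the origin on a cart in front of the work surface, level with it; the furniture and walls round the work are solid. World frame = base frame: x ahead of the robot, y to its left, z up, the work surface at z = 0. Lengths are in m, angles in rad, forces in N, time in s.
With the tool pointing down it reaches from about 0.425 to 0.95 m from the base axis. Payload 3.5 kg.
Tool frame: the origin (TCP) lies midway between the tips of the shut fingers; the grasp point (between the pads) lies 19 mm behind it; z points along the fingers, y is the direction in which the jaws open and shut (so a half turn about z gives the same grasp; the last joint's range is limited). The gripper opens to 85 mm and grips with 20 to 120 N. Pads are 22 mm wide; open, the fingers measure 114 mm over their backs; the gripper's body (76 mm by 85 mm) begins 54 mm behind the grasp point. The pads swing forward as they close: fully open they stand 13 mm farther back than shut.
Start: joints at [1.144, 0.286, 1.577, -0, 1.279, -0.15], TCP at [0.184, 0.649, 0.231] pointing down, gripper open.
Joint ranges: [-2.77, 2.77], [-0.9, 2.22], [0.21, 2.48], [-1.53, 4.67], [0.24, 2.81], [-2.84, 2.84]. Speed limits (rad/s): [2.79, 2.79, 3.14, 3.14, 3.14, 3.14].

### API

Orientations are given as a unit quaternion [x, y, z, w].
In Python, from plant import ctrl gives the robot as it stands.
- The arm moves only by the tool apply_moves, never from a script. Its argument "moves" is a list that holds one entry, the list of rows, each a list of 7 numbers: the shift along the tool's x, y, z in m, then the turn, a rotation vector about the tool's x, y, z in degrees, then the gripper's target within -1 to 1 (shut at 1, half-way at 0, fully open at -1). In form: [[[tx, ty, tz, ax, ay, az, hand], ...]]. A call has 1 to 12 rows; each row shifts and turns the pose as measured when the row begins, along the tool's axes as they then stand; what a row does not reach is not made up. A row lasts 1/10 s, in which the tool goes at most 50 mm and 8.59 degrees, less where a joint would pass 70% of its speed; a pose out of reach is approached as far as the arm can. A call with a gripper value outside its range is refused whole. The fingers move at their own pace and stop on an object; "force" is the grip in N (left out, the last holds). Time passes only in rows, so rows that do not move let the fingers close. It gives the time, the measured TCP pose, the force and the opening at its end, in the units of the state.
- ctrl.get_state(): the state, without advancing time (a new reading comes with each control period).
- ctrl.read_camera(name): name is "side" or "top"; returns the picture (480x640x3 uint8, red, green, blue); there is no depth.
- ctrl.get_calibration(name): a dict with "camera_matrix" (3x3 intrinsics, pixels), "cam_to_world" (4x4, takes a point from camera to world coordinates). Camera axes: x right, y up, looking along -z (the intrinsics and any distortion apply to the point x, -y, -z); pixel columns grow to the right and rows downward; lengths in m; the calibration is good to about 2 mm. A picture is of the moment at which its call begins. get_calibration takes no time and is no camera call.
- ctrl.sign_off(): hands the job in, once; it reports no verdict.
The state is a dict: "time": time; "qpos": joint angles; "dq": joint speeds; "joint_efforts": joint torques, N m; "eef_pos": TCP position; "tcp_rot": TCP orientation; "contact_force": force on the tool from outside, world axes, zero at the start; "wrist_torque": the same for the moment, N m; "opening": opening from 0.0 (shut) to 1.0 (fully open).
Only numpy, scipy, OpenCV 4.12 (cv2) and the standard library are available. Lean on these libraries where they do the work, as an engineer would, in place of code of your own. Each camera call takes 0.05 s, during which the arm holds its last target. There are 200 camera calls.

## Working session

There is one attempt and no reset: what is moved stays moved. The work goes in short steps, Python scripts to look and compute and a tool call to move; the robot and the scene stay as the last step left them, time stands still between calls to the robot, and variables do not carry over. Pictures are saved under pics/ and viewed, about 8 in all and at most 12, crops included, and the job is handed in when it is done.

Besides the shell and the picture viewer there is one more tool, called after ">>>" as name([rows], argument=value, ...), one row to a line, values as JSON. apply_moves: Moves the arm, as the interface text tells. Its arguments: {"type":"object","properties":{"moves":{"type":"array","items":{"type":"array","items":{"type":"array","items":{"type":"number"}}}},"force":{"type":"number"}},"required":["moves"]}

```bash
mkdir -p pics; cat > h.py <<'E'
import numpy as np, cv2
from plant import ctrl
def shot(n,f):
    im=ctrl.read_camera(n); cv2.imwrite('pics/'+f,im[:,:,::-1]); return im
def ray(n,u,v):
    c=ctrl.get_calibration(n);K=np.array(c["camera_matrix"]);T=np.array(c["cam_to_world"])
    d=np.linalg.inv(K)@[u,v,1]; d=T[:3,:3]@[d[0],-d[1],-d[2]]; return T[:3,3],d
def plane(n,u,v,z):
    o,d=ray(n,u,v); return o+d*(z-o[2])/d[2]
def proj(n,p):
    c=ctrl.get_calibration(n);K=np.array(c["camera_matrix"]);T=np.array(c["cam_to_world"])
    q=T[:3,:3].T@(np.array(p)-T[:3,3]); q=K@[q[0],-q[1],-q[2]]; return q[:2]/q[2]
E
python3 - <<'E'
from h import *
np.set_printoptions(precision=4,suppress=True)
for n in("top","side"):
    shot(n,n+"1.png");c=ctrl.get_calibration(n);print(c)
print(ctrl.get_state())
E
```

```text
{'camera_matrix': array([[599.9729,   0.    , 328.3371],
       [  0.    , 599.9729, 249.5116],
       [  0.    ,   0.    ,   1.    ]]), 'cam_to_world': array([[ 0.0792,  0.9763, -0.2014,  0.2899],
       [-0.9969,  0.0781, -0.0134,  0.0797],
       [ 0.0027,  0.2018,  0.9794,  1.373 ],
       [ 0.    ,  0.    ,  0.    ,  1.    ]])}
{'camera_matrix': array([[459.8756,   0.    , 317.2193],
       [  0.    , 459.8756, 239.0933],
       [  0.    ,   0.    ,   1.    ]]), 'cam_to_world': array([[ 0.9276,  0.238 , -0.2881,  0.2702],
       [-0.3735,  0.6126, -0.6966, -0.615 ],
       [ 0.0107,  0.7537,  0.6571,  0.7505],
       [ 0.    ,  0.    ,  0.    ,  1.    ]])}
{'time': 0.1, 'qpos': array([ 1.144 ,  0.2871,  1.5781,  0.    ,  1.2786, -0.15  ]), 'dq': array([ 0.0017, -0.0011, -0.0036,  0.0016, -0.0005, -0.0002]), 'joint_efforts': array([  0.0014, -40.7294, -29.37  ,  -0.0001,   0.0034,   0.    ]), 'eef_pos': array([0.1842, 0.6488, 0.2301]), 'tcp_rot': array([ 0.138 ,  0.9904, -0.0011, -0.0003]), 'contact_force': array([-0.3841, -0.8815, -0.8913]), 'wrist_torque': array([ 0.0216,  0.0056, -0.0084]), 'opening': 1.005077033114007}
```

View pics/top1.png

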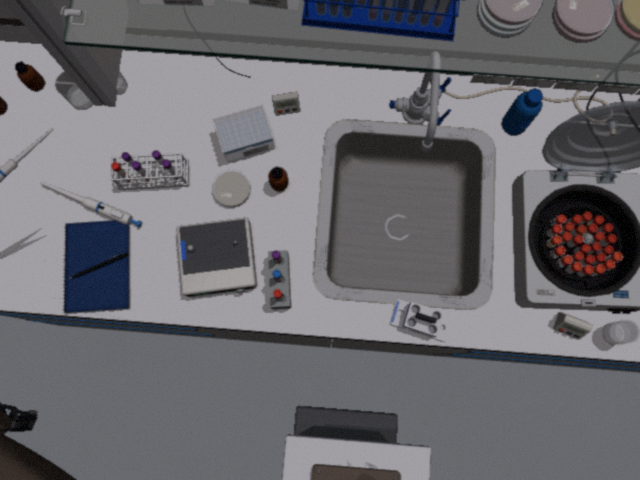

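View pics/side1.png

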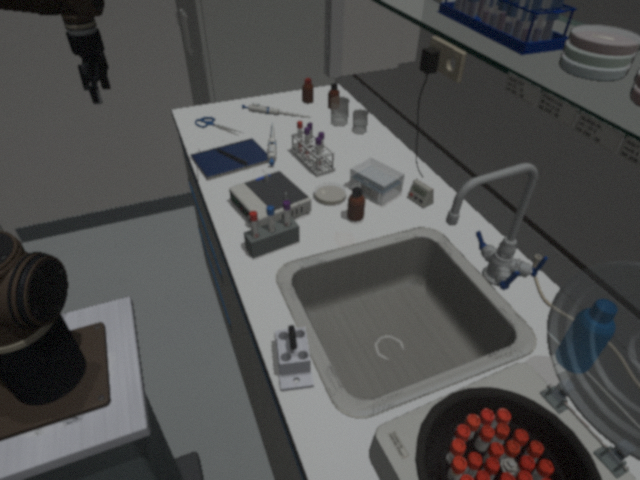

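Top view: heater at about (217,257), stand at (278,278) with purple, blue and red caps from back to front, and block at (420,320) with its blue end to the left (+y). In the side view, the block is at (293,358) and the stand at (272,235). I'll zoom in on these next.

```bash
python3 - <<'E'
from h import *
np.set_printoptions(precision=4,suppress=True)
t=cv2.imread('pics/top1.png');s=cv2.imread('pics/side1.png')
R=lambda a,w,h:cv2.resize(a,(w,h),interpolation=cv2.INTER_CUBIC)
a=R(t[210:310,170:300],520,400)      # x4
b=R(t[295:345,385:455],280,200)  # x4
b2=R(s[320:400,260:330],280,320) # x4
c=R(s[165:265,220:320],400,400)
m=np.zeros((600,800,3),np.uint8); 
m[:200,520:800]=b; m[200:520,520:800]=b2; m[:400,:520]=a
m[400:600,:400]=R(s[165:265,220:320],400,400)[:200] if 0 else R(s[165:265,225:325],200,200).repeat(1,0) if 0 else R(s[165:215,225:325],400,200)
m=cv2.convertScaleAbs(m,alpha=1.5)
cv2.imwrite('pics/m1.png',m)
print(proj("top",[0,0,0]))
E
```

```text
[352.9918 513.9044]
```

View pics/m1.png

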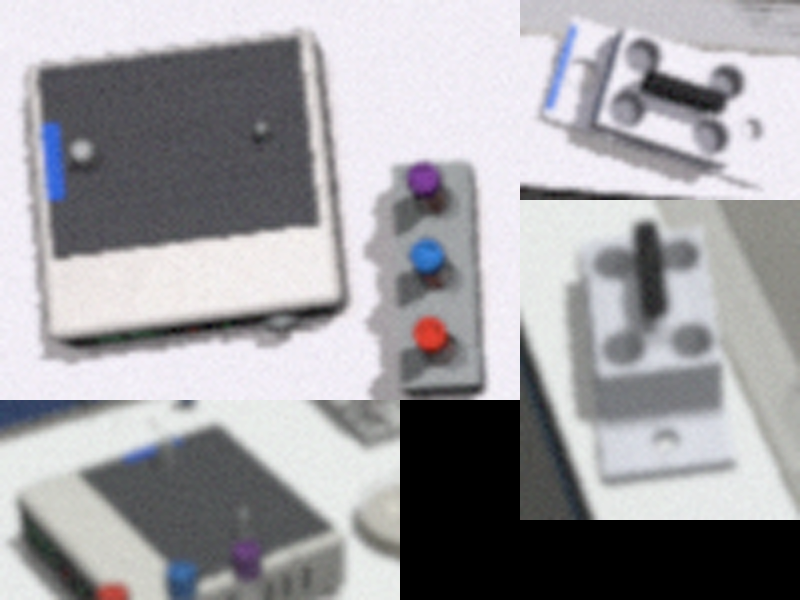

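The zoom shows the pegs' tops at about (190.5,248) and (235.5,242) in the top image. The block's black bar is at about (426,317), with the blue end facing +y, and the block is yawed by about 15°.

```bash
python3 - <<'E'
from h import *
np.set_printoptions(precision=4,suppress=True)
t=cv2.imread('pics/top1.png');s=cv2.imread('pics/side1.png')
def blobs(im,x0,y0,x1,y1,f,mn=6):
    c=im[y0:y1,x0:x1].astype(int); m=f(c,cv2.cvtColor(im[y0:y1,x0:x1],cv2.COLOR_BGR2HSV).astype(int)).astype(np.uint8)
    n,l,st,ce=cv2.connectedComponentsWithStats(m); r=[]
    for i in range(1,n):
        if st[i,4]>=mn:
            pts=np.argwhere(l==i)[:,::-1].astype(np.float32)+[x0,y0]
            r.append((ce[i]+[x0,y0],st[i,4],cv2.minAreaRect(pts.astype(np.float32))))
    return r
print("pegs");P=[]
for b in blobs(t,184,238,242,258,lambda c,h:c.sum(2)>255): print(b[0],b[1],plane("top",*b[0],.067))
print("strip")
for b in blobs(t,165,225,200,275,lambda c,h:(h[...,1]>120)&(h[...,0]>95)&(h[...,0]<130)): print(b[0],b[1],b[2],plane("top",*b[0],.05))
print("deck")
for b in blobs(t,170,205,265,305,lambda c,h:(c.max(2)<80),200):
    print(b[0],b[1],b[2],[plane("top",*p,.05)[:2] for p in cv2.boxPoints(b[2])],plane("top",*b[2][0],.05))
bar=blobs(t,400,300,450,335,lambda c,h:(c.max(2)<70))
for b in bar: 
    print("bar",b[0],b[1],b[2],plane("top",*b[2][0],.074),[plane("top",*p,.076)[:2] for p in cv2.boxPoints(b[2])])
for b in blobs(t,385,290,440,345,lambda c,h:(h[...,1]>100)&(h[...,0]>95)&(h[...,0]<130)): print("blockblue",b[0],b[1],plane("top",*b[0],.008))
for nm,lo,hi in(("purple",131,165),("blue",100,120),("red",0,8)):
  f=lambda c,h:(h[...,1]>110)&(h[...,0]>=lo)&(h[...,0]<=hi)&(h[...,2]>60)
  bt=[b for b in blobs(t,262,245,295,310,f)];bs=blobs(s,240,190,300,235,f)
  for b in bt: print(nm,b[0],b[1],plane("top",*b[0],.11))
  for b in bs: print(" s",b[0],b[1],plane("side",*b[0],.105))
# stand top outline
for b in blobs(s,280,322,305,360,lambda c,h:c.max(2)<60): print("sidebar",b[0],b[1],b[2],plane("side",*b[0],.068))
E
```

```text
pegs
[190. 247.] 21 [0.5397 0.4045 0.067 ]
strip
[183.1646 250.038 ] 79 ((183.22540283203125, 249.97952270507812), (18.288219451904297, 4.074108600616455), 84.80557250976562) [0.5348 0.4232 0.05  ]
deck
[214.9022 246.1923] 2923 ((213.66156005859375, 246.29234313964844), (46.38898849487305, 66.48262023925781), 82.87498474121094) [array([0.5858, 0.442 ]), array([0.6169, 0.295 ]), array([0.5122, 0.2708]), array([0.4819, 0.4155])] [0.5488 0.3558 0.05  ]
[220.8333 291.5296] 270 ((220.29837036132812, 292.22113037109375), (5.3400959968566895, 70.70820617675781), 82.34935760498047) [array([0.4357, 0.4066]), array([0.469, 0.254]), array([0.4573, 0.2512]), array([0.4241, 0.4035])] [0.4465 0.3289 0.05  ]
bar [417.2857 307.2857] 7 ((417.4000549316406, 307.29998779296875), (3.5777084827423096, 1.3416407108306885), 63.43495178222656) [ 0.4449 -0.1052  0.074 ] [array([ 0.4472, -0.1018]), array([ 0.4487, -0.1043]), array([ 0.4421, -0.1081]), array([ 0.4406, -0.1056])]
bar [425.0583 317.8083] 120 ((425.4000244140625, 317.8000183105469), (20.871028900146484, 6.324555397033691), 18.43494987487793) [ 0.
[... 647 characters left out ...]
.7143] 7 ((434.40008544921875, 327.8000183105469), (4.4721360206604, 0.8944271206855774), 63.43495178222656) [ 0.4036 -0.1439  0.074 ] [array([ 0.4071, -0.1404]), array([ 0.4081, -0.1421]), array([ 0.3999, -0.1467]), array([ 0.3989, -0.1451])]
blockblue [395.2 309.9] 10 [ 0.4428 -0.0645  0.008 ]
blockblue [392.5714 318.5714] 7 [ 0.4227 -0.0597  0.008 ]
purple [275.3333 254.4444] 36 [0.5298 0.2094 0.11  ]
blue [276.4528 273.6415] 53 [0.4885 0.203  0.11  ]
 s [270.2051 209.1538] 39 [0.4914 0.2059 0.105 ]
red [277.1754 293.3158] 57 [0.4466 0.1974 0.11  ]
 s [252.7143 215.3673] 49 [0.4475 0.1981 0.105 ]
sidebar [291.782  337.6992] 133 ((291.5, 337.5), (23.0, 7.0), 90.0) [ 0.4249 -0.1269  0.068 ]
```

```bash
cat >> h.py <<'E'
from scipy.spatial.transform import Rotation as Ro
def go(x,y,z,ang):
    """tool-frame shift to world target, then turn (deg) to bring tool y to heading ang, tool straight down"""
    s=ctrl.get_state();R=Ro.from_quat(s["tcp_rot"])
    a=np.deg2rad(ang);Y=np.array([np.cos(a),np.sin(a),0]);Z=np.array([0,0,-1.]);T=Ro.from_matrix(np.c_[np.cross(Y,Z),Y,Z])
    d=R.inv().apply(np.array([x,y,z])-s["eef_pos"])
    print("t",round(s["time"],2),"pos",s["eef_pos"].round(4),"op",round(s["opening"],3),"F",np.round(s["contact_force"],1))
    print("shift mm",(1e3*d).round(1),"turn deg",np.rad2deg((R.inv()*T).as_rotvec()).round(2))
E
python3 -c "
from h import *
go(.48,.25,.23,-13.5)"
```

```text
t 0.1 pos [0.1842 0.6488 0.2301] op 1.005 F [-0.4 -0.9 -0.9]
shift mm [-393.5 -302.7    0.6] turn deg [-1.100e-01  8.000e-02  8.764e+01]
```

>>> apply_moves([
  [[-0.033, -0.0253, 0, 0, 0, 0, -1], [-0.033, -0.0253, 0, 0, 0, 0, -1], [-0.033, -0.0253, 0, 0, 0, 0, -1], [-0.033, -0.0253, 0, 0, 0, 0, -1], [-0.033, -0.0253, 0, 0, 0, 0, -1], [-0.033, -0.0253, 0, 0, 0, 0, -1], [-0.033, -0.0253, 0, 0, 0, 0, -1], [-0.033, -0.0253, 0, 0, 0, 0, -1], [-0.033, -0.0253, 0, 0, 0, 0, -1], [-0.033, -0.0253, 0, 0, 0, 0, -1], [-0.033, -0.0253, 0, 0, 0, 0, -1], [-0.033, -0.0253, 0, 0, 0, 0, -1]],
])

```text
time: 1.3
eef_pos: [0.4871, 0.2357, 0.2232]
tcp_rot: [0.133, 0.991, -0.004, -0.004]
contact_force: [0.5, 0.8, -0.0]
opening: 0.996
```

>>> apply_moves([
  [[0, 0, 0, 0, 0, 8.5, -1], [0, 0, 0, 0, 0, 8.5, -1], [0, 0, 0, 0, 0, 8.5, -1], [0, 0, 0, 0, 0, 8.5, -1], [0, 0, 0, 0, 0, 8.5, -1], [0, 0, 0, 0, 0, 8.5, -1], [0, 0, 0, 0, 0, 8.5, -1], [0, 0, 0, 0, 0, 8.5, -1], [0, 0, 0, 0, 0, 8.5, -1], [0, 0, 0, 0, 0, 8.5, -1]],
])

```text
time: 2.3
eef_pos: [0.4875, 0.228, 0.217]
tcp_rot: [0.774, 0.633, -0.011, -0.001]
contact_force: [0.2, 0.5, -0.7]
opening: 1.002
```

```bash
python3 -c "
from h import *
go(.424,-.125,.2,-13.5)"
```

```text
t 2.3 pos [0.4875 0.228  0.217 ] op 1.002 F [ 0.2  0.5 -0.7]
shift mm [-358.3    8.2   22.3] turn deg [-0.9   0.88  2.04]
```

>>> apply_moves([
  [[-0.04, 0.001, 0.0025, -0.9, 0.9, 2.0, -1], [-0.04, 0.001, 0.002, 0, 0, 0, -1], [-0.04, 0.001, 0.002, 0, 0, 0, -1], [-0.04, 0.001, 0.002, 0, 0, 0, -1], [-0.04, 0.001, 0.002, 0, 0, 0, -1], [-0.04, 0.001, 0.002, 0, 0, 0, -1], [-0.04, 0.001, 0.002, 0, 0, 0, -1], [-0.04, 0.001, 0.002, 0, 0, 0, -1], [-0.035, 0.001, 0.002, 0, 0, 0, -1], [0, 0, 0, 0, 0, 0, -1]],
])

```text
time: 3.3
eef_pos: [0.4085, -0.13, 0.1941]
tcp_rot: [0.785, 0.62, -0.001, -0.001]
contact_force: [-1.2, 0.4, 0.4]
opening: 1.002
```

```bash
python3 -c "
from h import *
go(.424,-.125,.12,-13.5)"
```

```text
t 3.3 pos [ 0.4085 -0.13    0.1941] op 1.002 F [-1.2  0.4  0.4]
shift mm [ 8.5 14.1 74.1] turn deg [-0.19 -0.01  0.09]
```

>>> apply_moves([
  [[0.0085, 0.014, 0.02, 0, 0, 0, -1], [0, 0, 0.03, 0, 0, 0, -1], [0, 0, 0.025, 0, 0, 0, -1], [0, 0, 0, 0, 0, 0, -1]],
])

```text
time: 3.7
eef_pos: [0.4245, -0.1248, 0.1175]
tcp_rot: [0.786, 0.618, -0.0, -0.001]
contact_force: [-0.5, -0.7, -0.4]
opening: 1.0
```

```bash
python3 -c "
from h import *
go(.424,-.125,.053,-13.5)
s=shot('side','s2.png');t=shot('top','t2.png')
m=np.hstack([cv2.resize(s[300:400,240:340],(400,400)),cv2.resize(t[280:380,370:470],(400,400))])
cv2.imwrite('pics/m2.png',cv2.convertScaleAbs(m[:,:,::-1],alpha=1.5))"
```

```text
t 3.7 pos [ 0.4245 -0.1248  0.1175] op 1.0 F [-0.5 -0.7 -0.4]
shift mm [-0.3 -0.4 64.5] turn deg [-0.08 -0.05 -0.14]
```

View pics/m2.png

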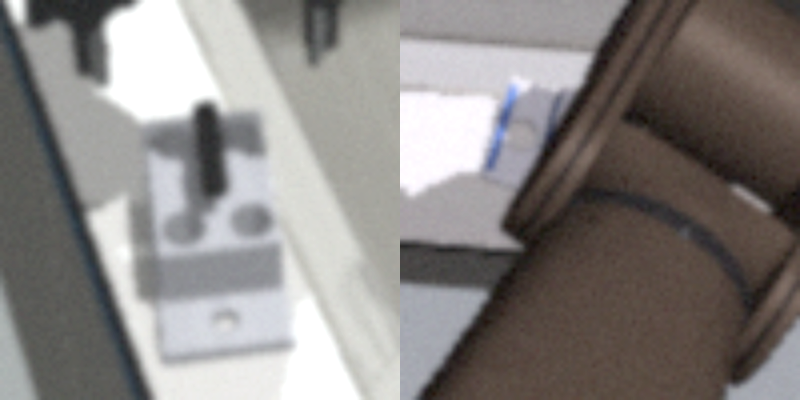

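The side view shows the fingers either side of the bar, at (90,70) and (318,50) in the crop, with the bar at (208,150) centred between them. I'll descend and grip.

>>> apply_moves([
  [[0, 0, 0.025, 0, 0, 0, -1], [0, 0, 0.025, 0, 0, 0, -1], [0, 0, 0.011, 0, 0, 0, -1], [0, 0, 0.002, 0, 0, 0, 0.3], [0, 0, 0, 0, 0, 0, 1], [0, 0, 0, 0, 0, 0, 1], [0, 0, 0, 0, 0, 0, 1], [0, 0, 0, 0, 0, 0, 1], [0, 0, 0, 0, 0, 0, 1], [0, 0, 0, 0, 0, 0, 1], [0, 0, 0, 0, 0, 0, 1]],
], force=70)

```text
time: 4.9
eef_pos: [0.4339, -0.1284, 0.0672]
tcp_rot: [0.785, 0.619, 0.005, 0.01]
contact_force: [0.6, -0.2, -5.1]
opening: 0.115
```

```bash
python3 -c "
from h import *
go(.424,-.125,.2,-13.5)"
```

```text
t 4.9 pos [ 0.4339 -0.1284  0.0672] op 0.115 F [ 0.6 -0.2 -5.1]
shift mm [   0.2   -7.5 -133. ] turn deg [1.26 0.33 0.02]
```

```bash
python3 -c "
from h import *
s=shot('side','s3.png')
m=cv2.resize(s[290:390,240:340],(500,500))
cv2.imwrite('pics/m3.png',cv2.convertScaleAbs(m[:,:,::-1],alpha=1.7))"
```

```text
(no output)
```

View pics/m3.png

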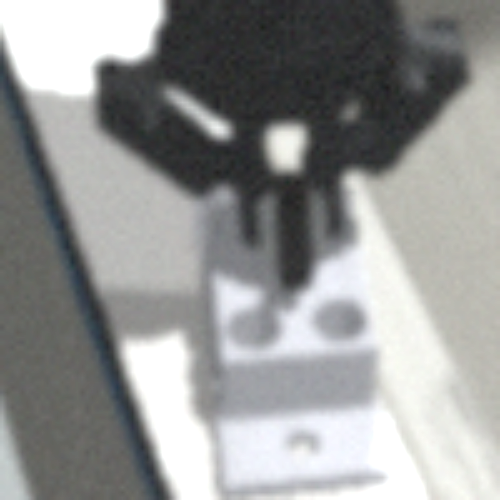

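>>> apply_moves([
  [[0, 0, 0, 0, 0, 0, -0.4], [0, 0, 0, 0, 0, 0, -0.4], [0, 0, 0, 0, 0, 0, -0.4]],
])

```text
time: 5.25
eef_pos: [0.4351, -0.129, 0.0683]
tcp_rot: [0.785, 0.619, 0.005, 0.012]
contact_force: [-0.4, -0.4, 0.5]
opening: 0.619
```

```bash
python3 -c "
from h import *
go(.432,-.127,.054,-13.5);print(ctrl.get_state()['qpos'])"
```

```text
t 5.25 pos [ 0.4351 -0.129   0.0683] op 0.619 F [-0.4 -0.4  0.5]
shift mm [ 1.4 -3.8 14.2] turn deg [1.4  0.37 0.02]
[-5.12829699e-01 -1.07671174e-02  2.23808541e+00  7.07919319e-04
  8.89067124e-01 -2.77976913e-01]
```

>>> apply_moves([
  [[0.001, -0.004, 0.007, 1.4, 0.4, 0, -0.4], [0, 0, 0.007, 0, 0, 0, -0.4], [0, 0, 0, 0, 0, 0, -0.4]],
])

```text
time: 5.55
eef_pos: [0.4327, -0.1278, 0.0544]
tcp_rot: [0.785, 0.619, 0.001, 0.0]
contact_force: [-0.7, 0.5, -0.6]
opening: 0.7
```

```bash
python3 -c "
from h import *
go(.432,-.127,.054,-13.5);print(ctrl.get_state()['qpos'])"
```

```text
t 5.55 pos [ 0.4327 -0.1278  0.0544] op 0.7 F [-0.7  0.5 -0.6]
shift mm [ 0.7 -0.8  0.4] turn deg [ 0.07 -0.02  0.01]
[-5.13200762e-01  2.31826995e-02  2.23569955e+00  8.15610336e-04
  8.81605294e-01 -2.78357592e-01]
```

Reached the grasp height cleanly. Closing now, with a gentler initial force.

>>> apply_moves([
  [[0, 0, 0, 0, 0, 0, 0.5], [0, 0, 0, 0, 0, 0, 0.7], [0, 0, 0, 0, 0, 0, 1], [0, 0, 0, 0, 0, 0, 1]],
], force=30)

```text
time: 5.95
eef_pos: [0.4321, -0.1276, 0.0537]
tcp_rot: [0.785, 0.619, -0.0, -0.001]
contact_force: [-0.1, -0.2, -0.5]
opening: 0.133
```

>>> apply_moves([
  [[0, 0, 0, 0, 0, 0, 1], [0, 0, 0, 0, 0, 0, 1], [0, 0, 0, 0, 0, 0, 1]],
], force=80)

```text
time: 6.25
eef_pos: [0.4319, -0.1276, 0.0538]
tcp_rot: [0.785, 0.619, -0.0, -0.0]
contact_force: [-0.6, 0.2, -0.7]
opening: 0.123
```

>>> apply_moves([
  [[0, 0, -0.01, 0, 0, 0, 1], [0, 0, -0.02, 0, 0, 0, 1], [0, 0, -0.03, 0, 0, 0, 1], [0, 0, -0.03, 0, 0, 0, 1], [0, 0, -0.03, 0, 0, 0, 1], [0, 0, -0.02, 0, 0, 0, 1], [0, 0, 0, 0, 0, 0, 1]],
])

```text
time: 6.95
eef_pos: [0.4277, -0.1249, 0.1952]
tcp_rot: [0.785, 0.619, -0.002, -0.006]
contact_force: [0.2, 0.0, -3.7]
opening: 0.12
```

```bash
python3 -c "
from h import *
go(.54,.1,.2,12)"
```

```text
t 6.95 pos [ 0.4277 -0.1249  0.1952] op 0.12 F [ 0.2  0.  -3.7]
shift mm [244.9  56.8  -4.4] turn deg [ -0.63  -0.42 -25.48]
```

>>> apply_moves([
  [[0.015, 0.003, -0.001, -0.6, -0.4, 0, 1], [0.03, 0.007, -0.001, 0, 0, 0, 1], [0.035, 0.008, -0.001, 0, 0, 0, 1], [0.035, 0.008, 0, 0, 0, 0, 1], [0.035, 0.008, 0, 0, 0, 0, 1], [0.035, 0.008, 0, 0, 0, 0, 1], [0.035, 0.008, 0, 0, 0, -3, 1], [0.02, 0.006, 0, 0, 0, -5, 1], [0, 0, 0, 0, 0, -6, 1], [0, 0, 0, 0, 0, -6, 1], [0, 0, 0, 0, 0, -4, 1], [0, 0, 0, 0, 0, 0, 1]],
])

```text
time: 8.15
eef_pos: [0.5286, 0.1072, 0.1733]
tcp_rot: [0.633, 0.774, -0.011, -0.014]
contact_force: [0.2, -0.2, -6.0]
opening: 0.12
```

```bash
python3 -c "
from h import *
go(.550,.3556,.2,12)"
```

```text
t 8.15 pos [0.5286 0.1072 0.1733] op 0.12 F [ 0.2 -0.2 -6. ]
shift mm [239.4  69.1 -27.4] turn deg [-2.   -0.44 -0.6 ]
```

>>> apply_moves([
  [[0, 0, -0.02, -2, -0.4, -0.6, 1], [0, 0, -0.015, 0, 0, 0, 1], [0.015, 0.004, -0.003, 0, 0, 0, 1], [0.03, 0.009, -0.003, 0, 0, 0, 1], [0.035, 0.01, -0.002, 0, 0, 0, 1], [0.035, 0.01, -0.002, 0, 0, 0, 1], [0.035, 0.01, -0.002, 0, 0, 0, 1], [0.035, 0.01, -0.002, 0, 0, 0, 1], [0.03, 0.009, -0.002, 0, 0, 0, 1], [0.02, 0.005, -0.001, 0, 0, 0, 1], [0, 0, 0, 0, 0, 0, 1]],
])

```text
time: 9.25
eef_pos: [0.5458, 0.3575, 0.2188]
tcp_rot: [0.638, 0.77, -0.006, -0.006]
contact_force: [0.4, -0.7, -4.8]
opening: 0.117
```

```bash
python3 -c "
from h import *
go(.550,.3556,.15,12)
s=shot('side','s4.png');t=shot('top','t4.png')
m=np.hstack([cv2.resize(s[120:270,220:370],(400,400),interpolation=2),cv2.resize(t[200:300,165:265],(400,400),interpolation=2)])
cv2.imwrite('pics/m4.png',cv2.convertScaleAbs(m[:,:,::-1],alpha=1.6))"
```

```text
t 9.25 pos [0.5458 0.3575 0.2188] op 0.117 F [ 0.4 -0.7 -4.8]
shift mm [-2.7  4.9 68.7] turn deg [-0.99 -0.08 -1.29]
```

View pics/m4.png

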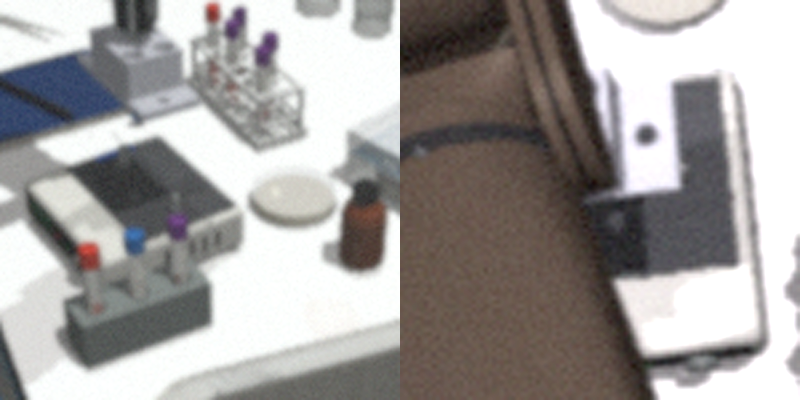

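Top crop: the thin-end hole is at about (226.8,233.3) in the full image, with the block held level over the deck. Next I'll refine the hole and peg positions.

```bash
python3 - <<'E'
from h import *
np.set_printoptions(precision=4,suppress=True)
T4=cv2.imread('pics/t4.png').astype(float).mean(2);T1=cv2.imread('pics/top1.png').astype(float).mean(2);S1=cv2.imread('pics/side1.png').astype(float).mean(2)
def cen(im,u,v,r,sgn):
    c=im[v-r:v+r+1,u-r:u+r+1]; b=np.median(np.r_[c[0],c[-1],c[:,0],c[:,-1]]); w=np.clip(sgn*(c-b)-25,0,None)
    Y,X=np.mgrid[v-r:v+r+1,u-r:u+r+1]; return np.array([(w*X).sum(),(w*Y).sum()])/w.sum(),b,w.max()
h=cen(T4,227,233,4,-1);print("hole",h)
for dz in(.165,.173):print(plane("top",*h[0],dz))
a=cen(T1,190,248,5,1);b=cen(T1,235,242,4,1);print("pegs",a,b)
A=plane("top",*a[0],.065);B=plane("top",*b[0],.065)
print(A,B,np.linalg.norm(A-B),"mid",(A+B)/2,"yaw",np.degrees(np.arctan2(-(A-B)[0],(A-B)[1])))
x=ctrl.get_state();print(x["eef_pos"],Ro.from_quat(x["tcp_rot"]).apply([1,0,0]))
for nm,P in(("thick",A),("thin",B)):
  for z in(.052,.069):print(nm,z,"side px",proj("side",[P[0],P[1],z]))
# profile views for the side pegs, subpixel
for (u0,u1,v0,v1) in((258,276,168,186),(280,296,186,202)):
  print(S1[v0:v1,u0:u1].round().astype(int))
E
```

```text
hole (array([226.097 , 233.3108]), np.float64(163.66666666666669), np.float64(85.00000000000003))
[0.5556 0.3095 0.165 ]
[0.5538 0.3079 0.173 ]
pegs (array([189.8465, 247.0056]), np.float64(55.0), np.float64(41.33333333333333)) (array([234.9737, 241.2368]), np.float64(56.0), np.float64(9.333333333333329))
[0.54   0.4053 0.065 ] [0.5611 0.3067 0.065 ] 0.10088639157220464 mid [0.5505 0.356  0.065 ] yaw 12.063914513189097
[0.5458 0.355  0.2184] [-0.1847  0.9828 -0.0006]
thick 0.052 side px [266.237  179.0889]
thick 0.069 side px [265.8443 173.7806]
thin 0.052 side px [285.4352 197.4273]
thin 0.069 side px [285.2042 192.0102]
[[156 155 156 155 154 154 156 156 151 152 148 146 142 142 143 148 152 153]
 [154 157 154 152 149 147 154 153 154 153 155 153 152 154 154 151 155 155]
 [155 153 154 150 147 147 150 154 154 156 155 155 155 153 154 151 148 148]
 [156 154 156 152 149 143 147 150 154 156 154 154 151 151 148 142 135 127]
 [154 156 156 154 151 147 148 150 148 150 150 147 142 134 130 122 107  99]
 [155 156 156 155 154 151 146 143 141 135 133 131 123 109  97  90  78  70]
 [156 155 156 154 15
[... 997 characters left out ...]
54 54 55 56 58 56 56 58 61 55 56 56]
 [55 61 56 59 58 57 58 55 58 56 57 56 55 57 57 55]
 [56 56 58 55 55 60 57 57 56 57 58 58 60 57 57 60]
 [59 53 53 58 58 62 64 58 57 56 56 55 59 55 57 59]
 [57 57 53 60 64 70 72 62 58 56 55 54 56 58 61 58]
 [59 58 58 57 64 75 74 62 58 56 58 58 60 58 58 58]
 [59 56 58 57 63 70 70 63 58 56 58 58 60 57 58 57]
 [55 56 56 55 57 63 64 56 56 56 55 59 57 56 57 57]
 [57 54 57 56 60 62 63 58 57 55 56 57 54 58 56 57]
 [52 58 52 52 54 61 59 60 58 55 57 59 57 57 56 54]
 [58 58 54 53 56 61 63 62 61 57 54 54 55 58 55 56]
 [56 57 54 50 56 59 63 61 58 58 56 57 56 56 60 58]
 [55 55 57 60 58 61 61 59 59 58 53 56 55 58 59 59]
 [56 56 55 57 61 62 61 61 59 62 57 57 60 62 70 73]]
```

```bash
python3 -c "
from h import *
go(.5515,.3543,.130,12)"
```

```text
t 9.35 pos [0.5458 0.355  0.2184] op 0.12 F [-0.4 -0.8 -4.8]
shift mm [-1.7  7.  88.3] turn deg [-1.05  0.02 -1.36]
```

>>> apply_moves([
  [[-0.0017, 0.007, 0.01, -1.0, 0, -1.4, 1], [0, 0, 0.02, 0, 0, 0, 1], [0, 0, 0.02, 0, 0, 0, 1], [0, 0, 0.02, 0, 0, 0, 1], [0, 0, 0.012, 0, 0, 0, 1], [0, 0, 0, 0, 0, 0, 1]],
])

```text
time: 9.95
eef_pos: [0.5541, 0.3465, 0.1337]
tcp_rot: [0.633, 0.774, -0.003, 0.001]
contact_force: [-0.5, -0.3, -4.1]
opening: 0.122
```

```bash
python3 -c "
from h import *
go(.5515,.3543,.127,12)
t=shot('top','t5.png');s=shot('side','s5.png')
m=np.hstack([cv2.resize(s[130:210,230:310],(400,400),interpolation=2),cv2.resize(t[215:275,200:260],(400,400),interpolation=2)])
cv2.imwrite('pics/m5.png',cv2.convertScaleAbs(m[:,:,::-1],alpha=1.6))"
```

```text
t 9.95 pos [0.5541 0.3465 0.1337] op 0.122 F [-0.5 -0.3 -4.1]
shift mm [ 8.2 -1.   6.7] turn deg [-0.18  0.24 -0.51]
```

View pics/m5.png

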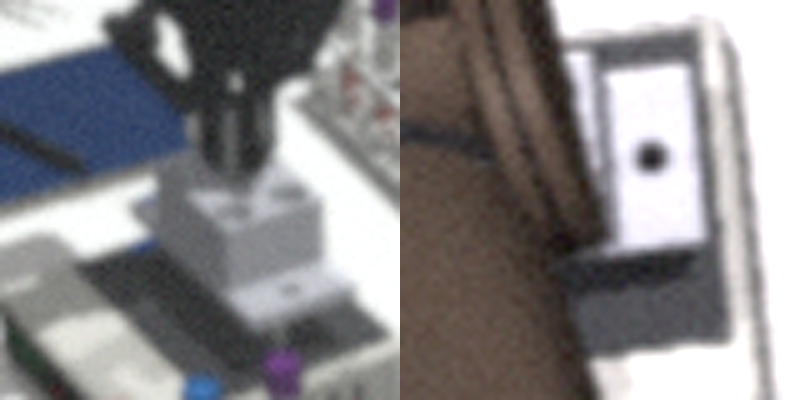

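The thin hole shows at about (237.8,238.5) in the top view and (288.4,188) in the side view. TCP drifted about 8 mm in -y, so the next move has to correct for that.

```bash
python3 - <<'E'
from h import *
np.set_printoptions(precision=4,suppress=True)
T=cv2.imread('pics/t5.png').astype(float).mean(2);S=cv2.imread('pics/s5.png').astype(float).mean(2)
def cen(im,u,v,r,th):
    c=im[v-r:v+r+1,u-r:u+r+1]; b=np.median(np.r_[c[0],c[-1],c[:,0],c[:,-1]]); w=np.clip(b-c-th,0,None)
    Y,X=np.mgrid[v-r:v+r+1,u-r:u+r+1]; return np.array([(w*X).sum(),(w*Y).sum()])/w.sum()
h=cen(T,237,238,4,20);g=cen(S,288,188,3,10);x=ctrl.get_state();p=x["eef_pos"];z=p[2]-.054+.008
print(h,g,"z",z);H=plane("top",*h,z-.002);print("top",H,"side",plane("side",*g,z-.001))
ax=Ro.from_quat(x["tcp_rot"]).apply([1,0,0]);print("nominal hole",p-.05*ax,"offset of block along bar/jaw", (H-(p-.05*ax))@ax,(H-(p-.05*ax))@Ro.from_quat(x["tcp_rot"]).apply([0,1,0]))
e=np.array([.5610,.3071])-H[:2];print("needed shift world",e);go(p[0]+e[0],p[1]+e[1],.127,12)
E
```

```text
[237.2594 238.1682] [289.4444 189.8538] z 0.09010695774087063
top [0.5636 0.2984 0.0881] side [0.5654 0.2845 0.0891]
nominal hole [0.5653 0.2984 0.1363] offset of block along bar/jaw 0.0005192021195516602 -0.0018000730153318993
needed shift world [-0.0026  0.0087]
t 10.05 pos [0.5554 0.3474 0.1361] op 0.121 F [ 0.9  0.1 -4.1]
shift mm [ 9.  -0.8  9.1] turn deg [ 0.05  0.19 -0.49]
```

>>> apply_moves([
  [[0.009, -0.001, 0, 0, 0.2, -0.5, 1], [0, 0, 0, 0, 0, 0, 1], [0, 0, 0, 0, 0, 0, 1]],
])

```text
time: 10.35
eef_pos: [0.5544, 0.3576, 0.1403]
tcp_rot: [0.629, 0.777, 0.004, 0.002]
contact_force: [-0.7, 0.6, -4.4]
opening: 0.122
```

```bash
python3 -c "
from h import *
go(.552,.3555,.127,12)"
```

```text
t 10.35 pos [0.5544 0.3576 0.1403] op 0.122 F [-0.7  0.6 -4.4]
shift mm [-1.5 -2.9 13.3] turn deg [ 0.42 -0.11  0.03]
```

>>> apply_moves([
  [[-0.0015, -0.003, 0.005, 0.4, 0, 0, 1], [0, 0, 0.004, 0, 0, 0, 1], [0, 0, 0.002, 0, 0, 0, 1], [0, 0, 0, 0, 0, 0, 1]],
])

```text
time: 10.75
eef_pos: [0.552, 0.356, 0.1298]
tcp_rot: [0.629, 0.778, 0.002, -0.0]
contact_force: [0.8, 0.5, -4.5]
opening: 0.122
```

```bash
python3 -c "
from h import *
go(.552,.3555,.124,12)
t=shot('top','t6.png');s=shot('side','s6.png')
m=np.hstack([cv2.resize(s[150:210,250:310],(400,400),interpolation=2),cv2.resize(t[220:260,215:255],(400,400),interpolation=2)])
cv2.imwrite('pics/m6.png',cv2.convertScaleAbs(m[:,:,::-1],alpha=1.6))
go(.552,.3555,.124,12)"
```

```text
t 10.75 pos [0.552  0.356  0.1298] op 0.122 F [ 0.8  0.5 -4.5]
shift mm [-0.5 -0.1  5.8] turn deg [ 0.12 -0.13  0.08]
t 10.85 pos [0.5522 0.3561 0.1302] op 0.123 F [-0.3 -0.1 -4.8]
shift mm [-0.5 -0.4  6.2] turn deg [ 0.15 -0.14  0.08]
```

View pics/m6.png

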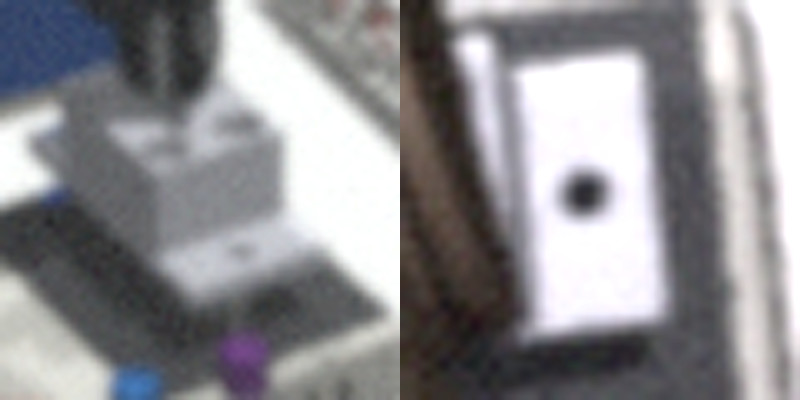

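The top view shows the hole at about (233,239), and the flange is parallel to the deck edges. I'll check the numbers, then descend with force feedback.

```bash
python3 - <<'E'
from h import *
np.set_printoptions(precision=4,suppress=True)
T=cv2.imread('pics/t6.png').astype(float).mean(2)
c=T[235:244,228:238];b=np.median(T[233:246,226:240]);w=np.clip(b-c-30,0,None);Y,X=np.mgrid[235:244,228:238]
h=np.array([(w*X).sum(),(w*Y).sum()])/w.sum();print(h)
for z in(.084,.080,.076):print(z,plane("top",*h,z))
print("expected hole at underside", proj("top",[.561,.3071,.076]),proj("top",[.561,.3071,.084]))
E
```

```text
[232.9984 238.9255]
0.084 [0.562  0.3083 0.084 ]
0.08 [0.5628 0.309  0.08  ]
0.076 [0.5637 0.3097 0.076 ]
expected hole at underside [234.0414 240.1916] [233.4913 239.4025]
```

>>> apply_moves([
  [[-0.001, -0.001, 0.003, 0, 0, 0, 1], [0, 0, 0.003, 0, 0, 0, 1], [0, 0, 0.002, 0, 0, 0, 1], [0, 0, 0.001, 0, 0, 0, 1]],
])

```text
time: 11.25
eef_pos: [0.5516, 0.3548, 0.1207]
tcp_rot: [0.629, 0.778, 0.002, 0.0]
contact_force: [-0.3, 0.1, -4.3]
opening: 0.122
```

```bash
python3 -c "
from h import *
go(.5512,.3549,.118,12)"
```

```text
t 11.25 pos [0.5516 0.3548 0.1207] op 0.122 F [-0.3  0.1 -4.3]
shift mm [ 0.2 -0.4  2.7] turn deg [ 0.18 -0.14  0.07]
```

Below the peg-top level with no contact force, so I'll continue slowly.

>>> apply_moves([
  [[0, 0, 0.003, 0, 0, 0, 1], [0, 0, 0.003, 0, 0, 0, 1], [0, 0, 0.002, 0, 0, 0, 1]],
])

```text
time: 11.55
eef_pos: [0.5512, 0.3547, 0.1122]
tcp_rot: [0.629, 0.778, 0.001, -0.0]
contact_force: [-0.1, 0.5, -4.0]
opening: 0.124
```

```bash
python3 -c "
from h import *
go(.5512,.3549,.106,12)"
```

```text
t 11.55 pos [0.5512 0.3547 0.1122] op 0.124 F [-0.1  0.5 -4. ]
shift mm [0.2 0.  6.2] turn deg [ 0.09 -0.13  0.08]
```

>>> apply_moves([
  [[0, 0, 0.003, 0, 0, 0, 1], [0, 0, 0.003, 0, 0, 0, 1], [0, 0, 0.002, 0, 0, 0, 1], [0, 0, 0.001, 0, 0, 0, 1]],
])

```text
time: 11.95
eef_pos: [0.5512, 0.3549, 0.1039]
tcp_rot: [0.629, 0.778, 0.001, -0.001]
contact_force: [-3.8, -1.5, 3.4]
opening: 0.122
```

Contact at exactly the expected height (0.104), so the block is seated. I'll release and lift.

>>> apply_moves([
  [[0, 0, 0, 0, 0, 0, 0.3], [0, 0, 0, 0, 0, 0, -0.1], [0, 0, 0, 0, 0, 0, -0.1], [0, 0, 0, 0, 0, 0, -0.1], [0, 0, -0.01, 0, 0, 0, -0.1], [0, 0, -0.03, 0, 0, 0, -0.1], [0, 0, -0.03, 0, 0, 0, -0.1], [0, 0, -0.03, 0, 0, 0, -0.1], [0, 0, 0, 0, 0, 0, -0.1]],
])

```text
time: 12.85
eef_pos: [0.5542, 0.3557, 0.2136]
tcp_rot: [0.629, 0.777, 0.006, 0.002]
contact_force: [0.8, 1.0, 0.6]
opening: 0.547
```

```bash
python3 -c "
from h import *
go(.4885,.204,.2,102)
go(.4885,.204,.2,-78)"
```

```text
t 12.85 pos [0.5542 0.3557 0.2136] op 0.547 F [0.8 1.  0.6]
shift mm [-134.7  -96.1   11.7] turn deg [  0.79   0.36 -89.94]
t 12.85 pos [0.5542 0.3557 0.2136] op 0.547 F [0.8 1.  0.6]
shift mm [-134.7  -96.1   11.7] turn deg [ 0.36 -0.79 90.06]
```

>>> apply_moves([
  [[-0.02, -0.015, 0, 0, 0, 0, -0.1], [-0.036, -0.026, 0, 0, 0, 0, -0.1], [-0.036, -0.026, 0, 0, 0, 0, -0.1], [-0.03, -0.02, 0, 0, 0, -5, -0.1], [0, 0, 0, 0, 0, -8.5, -0.1], [0, 0, 0, 0, 0, -8.5, -0.1], [0, 0, 0, 0, 0, -8.5, -0.1], [0, 0, 0, 0, 0, -8.5, -0.1], [0, 0, 0, 0, 0, -8.5, -0.1], [0, 0, 0, 0, 0, -8.5, -0.1], [0, 0, 0, 0, 0, -8.5, -0.1], [0, 0, 0, 0, 0, -8.5, -0.1]],
])

```text
time: 14.05
eef_pos: [0.4912, 0.2128, 0.212]
tcp_rot: [0.031, 0.999, 0.005, 0.008]
contact_force: [-0.6, -0.0, -0.3]
opening: 0.551
```

```bash
python3 -c "
from h import *
go(.4895,.204,.16,98.2)
t=shot('top','t7.png');s=shot('side','s7.png')
m=np.hstack([cv2.resize(s[150:270,210:330],(400,400),interpolation=2),cv2.resize(t[215:305,170:260],(400,400),interpolation=2)])
cv2.imwrite('pics/m7.png',cv2.convertScaleAbs(m[:,:,::-1],alpha=1.6))"
```

```text
t 14.05 pos [0.4912 0.2128 0.212 ] op 0.551 F [-0.6 -0.  -0.3]
shift mm [ 2.  -9.4 51.9] turn deg [  0.47   0.98 -11.71]
```

View pics/m7.png

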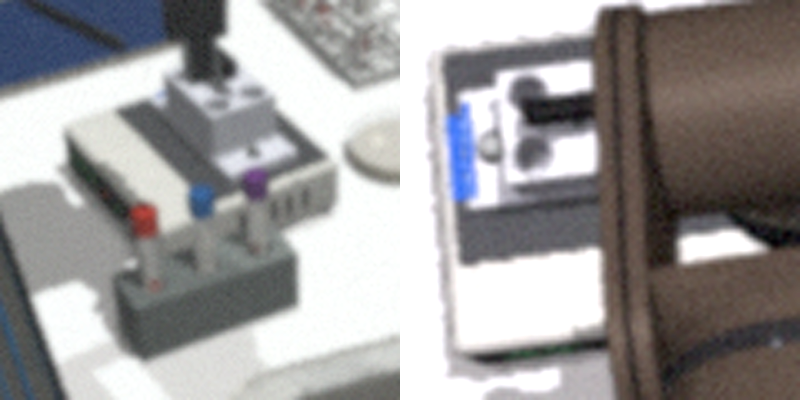

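The block is seated flat: in the top crop the thick peg shows inside the larger hole at (490,145), with the blue strips matched. The tubes are undisturbed. Next I'll go down onto the blue cap.

>>> apply_moves([
  [[0.002, -0.0095, 0.01, 0.5, 1.0, -6, -0.1], [0, 0, 0.02, 0, 0, -5.7, -0.1], [0, 0, 0.02, 0, 0, 0, -0.1], [0, 0, 0, 0, 0, 0, -0.1]],
])

```text
time: 14.55
eef_pos: [0.4891, 0.2034, 0.1614]
tcp_rot: [-0.065, 0.998, 0.0, 0.001]
contact_force: [-0.7, 0.2, 0.3]
opening: 0.545
```

```bash
python3 -c "
from h import *
go(.4895,.204,.086,98.2)"
```

```text
t 14.55 pos [0.4891 0.2034 0.1614] op 0.545 F [-0.7  0.2  0.3]
shift mm [-0.4  0.6 75.4] turn deg [ 0.03  0.07 -0.71]
```

>>> apply_moves([
  [[0, 0, 0.02, 0, 0, -0.7, -0.1], [0, 0, 0.02, 0, 0, 0, -0.1], [0, 0, 0.02, 0, 0, 0, -0.1], [0, 0, 0.014, 0, 0, 0, -0.1], [0, 0, 0, 0, 0, 0, -0.1]],
])

```text
time: 15.05
eef_pos: [0.4924, 0.2043, 0.0899]
tcp_rot: [-0.066, 0.998, 0.001, 0.004]
contact_force: [-0.2, -0.3, -0.1]
opening: 0.546
```

```bash
python3 -c "
from h import *
go(.4895,.204,.086,98.2)"
```

```text
t 15.05 pos [0.4924 0.2043 0.0899] op 0.546 F [-0.2 -0.3 -0.1]
shift mm [2.9 0.1 3.9] turn deg [ 0.06  0.49 -0.65]
```

>>> apply_moves([
  [[0.003, 0, 0.004, 0, 0.5, -0.6, -0.1], [0, 0, 0, 0, 0, 0, 0.3], [0, 0, 0, 0, 0, 0, 0.5], [0, 0, 0, 0, 0, 0, 0.7], [0, 0, 0, 0, 0, 0, 1], [0, 0, 0, 0, 0, 0, 1], [0, 0, 0, 0, 0, 0, 1]],
], force=25)

```text
time: 15.75
eef_pos: [0.4923, 0.2046, 0.0904]
tcp_rot: [-0.071, 0.997, 0.001, 0.003]
contact_force: [0.2, -0.6, -0.0]
opening: 0.204
```

>>> apply_moves([
  [[0, 0, 0, 0, 0, 0, 1], [0, 0, 0, 0, 0, 0, 1]],
], force=40)

```text
time: 15.95
eef_pos: [0.4923, 0.2046, 0.0905]
tcp_rot: [-0.071, 0.997, 0.001, 0.003]
contact_force: [0.5, 0.1, 0.5]
opening: 0.199
```

```bash
python3 -c "
from h import *
go(.4895,.204,.205,98.2)"
```

```text
t 15.95 pos [0.4923 0.2046 0.0905] op 0.199 F [0.5 0.1 0.5]
shift mm [   2.1   -0.  -114.5] turn deg [ 0.09  0.4  -0.1 ]
```

>>> apply_moves([
  [[0, 0, -0.01, 0, 0, 0, 1], [0, 0, -0.02, 0, 0, 0, 1], [0, 0, -0.03, 0, 0, 0, 1], [0, 0, -0.03, 0, 0, 0, 1], [0, 0, -0.03, 0, 0, 0, 1], [0, 0, -0.02, 0, 0, 0, 1], [0, 0, 0, 0, 0, 0, 1]],
])

```text
time: 16.65
eef_pos: [0.4907, 0.2041, 0.2386]
tcp_rot: [-0.071, 0.998, 0.001, 0.003]
contact_force: [-0.3, -0.5, 0.6]
opening: 0.197
```

```bash
python3 -c "
from h import *
y=np.radians(12.06);c=np.array([.5505,.356])
for i,(a,b) in enumerate([(-.0155,-.024),(-.0155,.024),(.0155,-.024),(.0155,.024)]): print(i,c+[a*np.cos(y)-b*np.sin(y),a*np.sin(y)+b*np.cos(y)])
go(.5404,.3293,.225,98.2)"
```

```text
0 [0.54035656 0.32929119]
1 [0.53032763 0.3762318 ]
2 [0.57067237 0.3357682 ]
3 [0.56064344 0.38270881]
t 16.65 pos [0.4907 0.2041 0.2386] op 0.197 F [-0.3 -0.5  0.6]
shift mm [-66.7 116.9  14.2] turn deg [ 0.09  0.36 -0.11]
```

>>> apply_moves([
  [[-0.01, 0.017, 0, 0, 0.4, 0, 1], [-0.016, 0.028, 0, 0, 0, 0, 1], [-0.016, 0.028, 0, 0, 0, 0, 1], [-0.015, 0.026, 0, 0, 0, 0, 1], [-0.008, 0.014, 0, 0, 0, 0, 1], [0, 0, 0, 0, 0, 0, 1], [0, 0, 0, 0, 0, 0, 1]],
])

```text
time: 17.35
eef_pos: [0.5383, 0.3277, 0.2328]
tcp_rot: [-0.07, 0.998, -0.001, -0.004]
contact_force: [0.0, -0.1, 0.0]
opening: 0.203
```

```bash
python3 -c "
from h import *
go(.5404,.3293,.2,98.2)
t=shot('top','t8.png');s=shot('side','s8.png')
print(proj('top',[.5404,.3293,.147]),proj('side',[.5404,.3293,.142]),proj('side',[.5404,.3293,.095]))
m=np.hstack([cv2.resize(s[120:220,230:330],(400,400),interpolation=2),cv2.resize(t[200:280,180:260],(400,400),interpolation=2)])
cv2.imwrite('pics/m8.png',cv2.convertScaleAbs(m[:,:,::-1],alpha=1.6))
go(.5404,.3293,.2,98.2)"
```

```text
t 17.35 pos [0.5383 0.3277 0.2328] op 0.203 F [ 0.  -0.1  0. ]
shift mm [-2.5  1.3 32.7] turn deg [-0.07 -0.45 -0.21]
[217.25183377 241.58304603] [273.25297455 164.52791819] [274.21810513 180.46943323]
t 17.45 pos [0.5383 0.3272 0.233 ] op 0.196 F [ 0.1 -0.2 -0.1]
shift mm [-2.6  1.8 33. ] turn deg [-0.06 -0.43 -0.26]
```

View pics/m8.png

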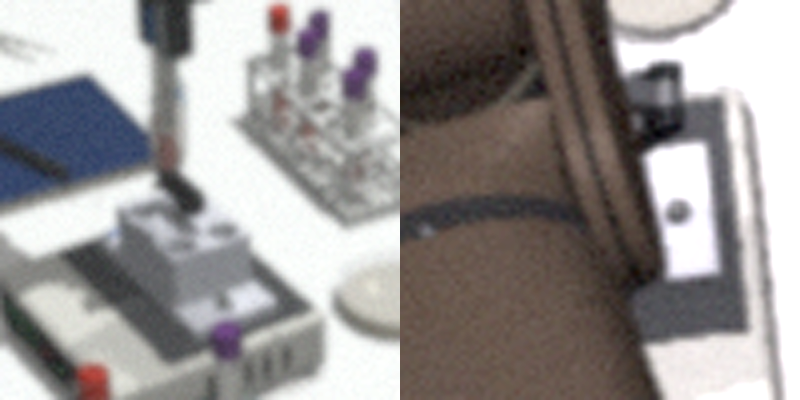

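The tube hangs vertically with its bottom at about (272,162) in the side view. Well0's mouth is at about (275,180), just below it. I'll measure the lateral offset from these.

```bash
python3 - <<'E'
from h import *
S=cv2.imread('pics/s8.png').astype(float);g=S.mean(2)
for v in range(136,164,2): print(v,g[v,262:284].round().astype(int))
print('wells');
for v in range(172,188): print(v,g[v,258:296].round().astype(int))
for z in(.20,.175,.1505):print(proj('side',[.5383,.3274,z]))
for p in([.5404,.3293],[.5707,.3358],[.5303,.3762],[.5606,.3827]):print('well',proj('side',p+[.095]))
print("px per mm x",proj('side',[.5414,.3293,.15])-proj('side',[.5404,.3293,.15]))
E
```

```text
136 [155 157 155 153 146 130 106  87  73  72  72  89 116 139 149 155 157 155
 156 157 156 157]
138 [155 155 157 154 149 132 108  87  78  74  75  91 118 141 153 157 157 159
 157 157 158 156]
140 [156 159 157 156 153 135 106  84  73  75  75  84 104 125 144 153 156 156
 157 158 158 158]
142 [157 158 156 156 150 134 108  86  75  66  71  78  91 114 135 148 155 157
 156 158 157 159]
144 [154 157 155 154 147 126  98  78  73  67  74  76  91 110 132 148 155 157
 155 157 155 159]
146 [149 155 157 153 146 129 100  82  75  73  74  81  99 116 129 149 156 155
 157 156 158 156]
148 [108 134 149 150 144 124  93  75  73  70  73  84 101 118 133 150 156 158
 156 157 154 157]
150 [ 62  83 111 129 126 105  83  70  72  70  69  80  99 116 132 148 156 157
 157 156 157 155]
152 [ 50  49  61  79  92  89  81  73  73  75  77  84 103 115 131 148 157 157
 159 156 157 157]
154 [ 50  48  50  48  55  69  77  69  61  63  67  82 100 115 129 148 155 158
 155 155 156 156]
156 [ 50  49  49  49  54  66  70  67  58  61  65  71  91 109 130 147 155 157
 156 157 157 157]
158 [ 52  44  49  47  52  59  61  60  59  62  60  68  8
[... 2271 characters left out ...]
83  83  86  84  87  84  84  83  86
 104 126]
185 [ 53  55  62  63  63  64  62  62  64  62  64  63  64  69  80  87  91  92
  88  89  86  84  86  85  85  86  84  84  86  84  87  84  86  85  75  69
  81 101]
186 [46 49 57 59 58 65 62 63 61 65 63 59 62 64 70 77 84 86 84 86 85 86 85 85
 82 85 85 86 85 87 86 84 86 82 75 65 64 74]
187 [41 47 48 52 58 62 63 65 62 66 60 62 62 65 64 73 78 85 86 84 84 84 83 84
 83 85 84 85 84 86 88 85 84 81 79 66 60 62]
[271.38763781 144.14884738]
[271.95372788 153.34509647]
[272.49249832 162.09753268]
well [274.21810513 180.46943323]
well [284.71162436 176.76505575]
well [264.95110733 171.80556922]
well [275.28800033 168.28731484]
px per mm x [ 0.38856438 -0.07708126]
```

```bash
python3 - <<'E'
from h import *
g=cv2.imread('pics/s8.png').astype(float).mean(2)
y=np.radians(12.06)
for c in([.5505,.356],[.552,.3545]):
  for n,(a,b,z) in dict(A_top=(-.028,-.038,.095),A_low=(-.028,-.038,.065),B_top=(.028,-.038,.095),B_low=(.028,-.038,.07),C_top=(-.028,.038,.095),thinhole=(0,-.05,.058)).items():
    print(n,proj('side',[c[0]+a*np.cos(y)-b*np.sin(y),c[1]+a*np.sin(y)+b*np.cos(y),z]).round(1),end=' ')
  print()
for v in (188,190,192,194,196): print(v,g[v,262:300].round().astype(int))
T=cv2.imread('pics/t8.png').astype(float).mean(2)
c=T[238:247,230:241];b=np.median(c);w=np.clip(b-c-20,0,None);Y,X=np.mgrid[238:247,230:241]
h=[(w*X).sum()/w.sum(),(w*Y).sum()/w.sum()];print(h,plane('top',*h,.058),'exp thin hole .5610 .3071')
E
```

```text
A_top [272.7 184.6] A_low [273.3 194.4] B_top [291.7 177.8] B_low [292.  185.9] C_top [258.1 170.8] thinhole [285.2 195.5] 
A_top [273.4 184.8] A_low [274.  194.6] B_top [292.5 178. ] B_low [292.7 186.1] C_top [258.8 170.9] thinhole [286.  195.6] 
188 [ 59  60  61  60  62  62  62  66  64  63  67  72  82  84  84  84  84  85
  88  85  85  86  85  83  85  85  86  87  87  84  80  69  59  61  62  73
  92 117]
190 [ 42  45  58  60  59  64  61  62  64  63  65  71  80  85  86  85  83  87
  81  82  86  86  84  84  87  88  88  90  96 104 108 107  90  77  62  59
  57  70]
192 [ 38  40  40  47  55  58  63  61  63  61  65  69  74  85  86  84  84  88
  87  86  88  88  86  89  95 112 119 126 129 134 138 140 132 118 100  81
  65  60]
194 [ 48  47  48  47  46  49  53  60  64  62  64  71  79  83  88  91  91  95
  99 102 101  95  86  80  91 114 134 143 146 146 145 145 142 143 135 120
 100  73]
196 [ 50  51  49  51  51  45  48  51  54  64  67  78  89  96 105 110 112 116
 120 122 121 109  94  81  88 103 120 142 145 143 142 136 130 120 115 103
  91  71]
[np.float64(232.47657512116314), np.float64(242.9301292407108)] [0.55822904 0.31305531 0.058     ] exp thin hole .5610 .3071
```

The body edges match the prediction to about 0.3 px, so well0 is where I calculated, at (0.5407, 0.329). Lowering the tube.

>>> apply_moves([
  [[-0.0025, 0.002, 0.01, 0, -0.4, 0, 1], [0, 0, 0.02, 0, 0, 0, 1], [0, 0, 0.012, 0, 0, 0, 1], [0, 0, 0, 0, 0, 0, 1]],
])

```text
time: 17.85
eef_pos: [0.5403, 0.327, 0.1889]
tcp_rot: [-0.068, 0.998, -0.001, 0.001]
contact_force: [0.0, 0.2, -1.3]
opening: 0.197
```

```bash
python3 -c "
from h import *
go(.5407,.3290,.183,98.2)"
```

```text
t 17.85 pos [0.5403 0.327  0.1889] op 0.197 F [ 0.   0.2 -1.3]
shift mm [-0.7  1.9  5.9] turn deg [-0.07  0.06 -0.44]
```

>>> apply_moves([
  [[-0.0005, 0.002, 0.004, 0, 0, 0, 1], [0, 0, 0.001, 0, 0, 0, 1], [0, 0, 0, 0, 0, 0, 1]],
])

```text
time: 18.15
eef_pos: [0.5409, 0.3289, 0.1842]
tcp_rot: [-0.067, 0.998, -0.0, 0.001]
contact_force: [0.4, -0.0, 1.1]
opening: 0.196
```

```bash
python3 -c "
from h import *
go(.5407,.3290,.16,98.2)"
```

```text
t 18.15 pos [0.5409 0.3289 0.1842] op 0.196 F [ 0.4 -0.   1.1]
shift mm [ 0.2  0.2 24.2] turn deg [-0.06  0.12 -0.48]
```

>>> apply_moves([
  [[0, 0, 0.004, 0, 0, 0, 1], [0, 0, 0.005, 0, 0, 0, 1], [0, 0, 0.003, 0, 0, 0, 1]],
])

```text
time: 18.45
eef_pos: [0.542, 0.3294, 0.1735]
tcp_rot: [-0.067, 0.998, 0.0, 0.003]
contact_force: [0.8, 0.0, -0.3]
opening: 0.197
```

```bash
python3 -c "
from h import *
go(.5407,.3290,.1405,98.2)"
```

```text
t 18.45 pos [0.542  0.3294 0.1735] op 0.197 F [ 0.8  0.  -0.3]
shift mm [ 1.5 -0.2 33. ] turn deg [-0.01  0.34 -0.47]
```

Inside the well (bottom at about 0.091, below the 0.095 rim) with no force. Continuing with small corrections.

>>> apply_moves([
  [[0.0015, 0, 0.004, 0, 0.3, 0, 1], [0, 0, 0.005, 0, 0, 0, 1], [0.0005, 0, 0.004, 0, 0, 0, 1]],
])

```text
time: 18.75
eef_pos: [0.5404, 0.3294, 0.1598]
tcp_rot: [-0.067, 0.998, 0.0, 0.001]
contact_force: [0.4, 0.7, 0.5]
opening: 0.2
```

```bash
python3 -c "
from h import *
go(.5407,.3290,.1405,98.2)"
```

```text
t 18.75 pos [0.5404 0.3294 0.1598] op 0.2 F [0.4 0.7 0.5]
shift mm [-0.2 -0.4 19.3] turn deg [ 0.02  0.1  -0.47]
```

>>> apply_moves([
  [[0, 0, 0.005, 0, 0, 0, 1], [0.0005, 0, 0.005, 0, 0, 0, 1], [0.0005, 0, 0.004, 0, 0, 0, 1], [0, 0, 0.002, 0, 0, 0, 1]],
])

```text
time: 19.15
eef_pos: [0.5401, 0.3293, 0.1424]
tcp_rot: [-0.067, 0.998, 0.0, 0.002]
contact_force: [1.2, 0.3, 0.8]
opening: 0.199
```

```bash
python3 -c "
from h import *
go(.5407,.3290,.1405,98.2)"
```

```text
t 19.15 pos [0.5401 0.3293 0.1424] op 0.199 F [1.2 0.3 0.8]
shift mm [-0.6 -0.4  1.9] turn deg [ 0.04  0.23 -0.47]
```

>>> apply_moves([
  [[-0.0005, 0, 0.0015, 0, 0, 0, 1], [0, 0, 0.001, 0, 0, 0, 1]],
])

```text
time: 19.35
eef_pos: [0.5406, 0.3294, 0.1395]
tcp_rot: [-0.067, 0.998, 0.0, 0.002]
contact_force: [1.2, 0.6, 0.5]
opening: 0.199
```

>>> apply_moves([
  [[0, 0, 0.001, 0, 0, 0, 1], [0, 0, 0.0005, 0, 0, 0, 1]],
])

```text
time: 19.55
eef_pos: [0.5409, 0.3295, 0.1386]
tcp_rot: [-0.067, 0.998, 0.0, 0.002]
contact_force: [0.6, -0.4, 2.8]
opening: 0.199
```

Light contact with the well floor, so I'll release, rise and back off.

>>> apply_moves([
  [[0, 0, 0, 0, 0, 0, 0.4], [0, 0, 0, 0, 0, 0, 0.1], [0, 0, 0, 0, 0, 0, 0.1], [0, 0, -0.005, 0, 0, 0, 0.1], [0, 0, -0.02, 0, 0, 0, 0.1], [0, 0, -0.04, 0, 0, 0, 0.1], [0, 0, -0.04, 0, 0, 0, 0.1], [0, 0, -0.03, 0, 0, 0, 0.1], [0, -0.04, 0, 0, 0, 0, 0.1], [0, -0.04, 0, 0, 0, 0, 0.1], [0, -0.04, 0, 0, 0, 0, 0.1], [0, -0.04, 0, 0, 0, 0, 0.1]],
])

```text
time: 20.75
eef_pos: [0.5603, 0.1706, 0.281]
tcp_rot: [-0.072, 0.997, 0.0, 0.001]
contact_force: [1.2, 0.7, -0.7]
opening: 0.449
```

>>> apply_moves([
  [[0, -0.04, 0, 0, 0, 0, 0.1], [0, -0.04, 0, 0, 0, 0, 0.1], [0, -0.04, 0, 0, 0, 0, 0.1], [0, -0.04, 0, 0, 0, 0, 0.1], [0, 0, 0, 0, 0, 0, 0.1], [0, 0, 0, 0, 0, 0, 0.1]],
])

```text
time: 21.35
eef_pos: [0.5835, 0.0013, 0.284]
tcp_rot: [-0.069, 0.998, -0.001, 0.003]
contact_force: [-0.5, 0.3, -0.5]
opening: 0.45
```

```bash
python3 -c "
from h import *
go(.5407,.05,.25,98.2)
t=shot('top','t9.png');s=shot('side','s9.png')
m=np.hstack([cv2.resize(s[130:250,220:340],(400,400),interpolation=2),cv2.resize(t[205:315,170:300],(400,338),interpolation=2)[:400].copy() if 0 else cv2.resize(t[190:320,170:300],(400,400),interpolation=2)])
cv2.imwrite('pics/m9.png',cv2.convertScaleAbs(m[:,:,::-1],alpha=1.6))
for nm,lo,hi in(('purple',131,165),('blue',100,120),('red',0,8)):
  h=cv2.cvtColor(t,cv2.COLOR_RGB2HSV)[225:305,195:300].astype(int)
  k=(h[...,1]>110)&(h[...,0]>=lo)&(h[...,0]<=hi)&(h[...,2]>60)
  n,l,st,ce=cv2.connectedComponentsWithStats(k.astype(np.uint8))
  for i in range(1,n):
    if st[i,4]>15: c=ce[i]+[195,225];print(nm,c,st[i,4],plane('top',*c,.11),plane('top',*c,.16))
"
```

```text
t 21.35 pos [0.5835 0.0013 0.284 ] op 0.45 F [-0.5  0.3 -0.5]
shift mm [35.8 54.2 33.8] turn deg [-0.08  0.29 -0.26]
purple [275.65  254.525] 40 [0.52969415 0.20871548 0.11      ] [0.52020284 0.20360647 0.16      ]
blue [216.05882353 240.55882353] 68 [0.5499995  0.33965825 0.11      ] [0.53970434 0.32936544 0.16      ]
red [276.93442623 293.13114754] 61 [0.44698207 0.19793931 0.11      ] [0.44076519 0.1932569  0.16      ]
```

View pics/m9.png

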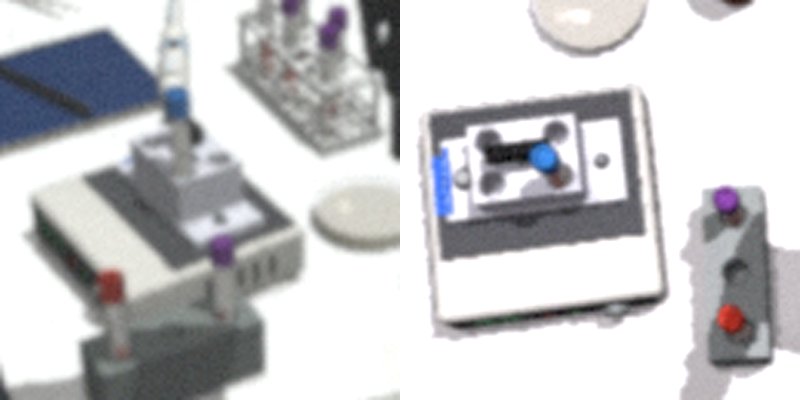

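The views show the blue tube upright in well0. Its cap is at (0.5397,0.3294), against the well centre at (0.5404,0.3293). The block is flat with both pegs through their holes, the purple and red caps are within 1 mm of where they started, and the gripper is clear. Handing in.

```bash
python3 -c "
from plant import ctrl
print(ctrl.sign_off())"
```

```text
the job is handed in; nothing more can be done
None
```

The block is seated on the heater's two pegs, blue end to blue end. The blue-capped tube stands in well0, and I handed the job in at about 21.5 s of the 61 s allowed.

**Block:**
- My first grasp drifted upward as the fingers closed. The block shifted about 9 mm on the worktop and may have been lifted slightly, so I let go and gripped it again.
- I then lowered it onto the pegs slowly. It touched down at the height I expected, with only a few newtons of force. Nothing was dropped or slammed onto the heater.

**Last checks (final pictures):**
- **Block:** it looked flat on the deck, with both pegs showing in their holes.
- **Blue tube:** the cap was within about 1 mm of the well's centre. The gripper felt light contact with the well floor before release.
- **Purple and red tubes:** their caps were within about 1 mm of where they started.
- **Gripper:** it had moved clear of everything.
- **Brown bottle:** nothing came near it, but I didn't measure it again at the end.

**Readings that disagreed:**
- In the side view, the dark centres of the wells and the thick peg read about 1 px off from the top view. I put this down to shading, because the block's edges agreed to about 0.3 px.
- One side-view and one top-view reading of the thin hole were clearly wrong, so I didn't use them.

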